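# Offer the valve ball up to the loading chute

## Task

Lift the black dish with the loose steel valve ball in it off the yellow mat and turn it a quarter turn or so, carrying it until its red spout points straight at the mouth of the steel loading chute, the spout's tip about 20 mm short of the mouth and about 10 mm above the chute's floor, touching nothing. Keep the dish level and the ball at its centre all the way, do not touch the ball, bump the chute or disturb the other parts. Finish while still holding the dish there, level and still.

Things in the scene. Friction and masses are not known exactly. Their poses are not given: they have to be found in the camera images.
- dish: Round black dish, 110 mm across, 18 mm high, with a shallow conical hollow (5 degrees out to 22 mm radius, then 12); about 0.22 kg. Origin: centre of its underside, which stands on the mat; z up, x out of the red spout. A rigid handle arches over it: steel posts at y = +-56 mm and an orange bar along y, 118 mm long, 14 mm wide and high. Grip it mid-bar from above, fingers closing along x.
- dish_grip (a point): Centre of the orange handle bar, on the dish's axis, 77 mm above its underside; axes as the dish.
- dish_lip (a point): Middle of the tip of the 36 mm wide red spout, at its floor: 77 mm along the dish's x from its axis, 14 mm above the underside (63 mm below the bar's centre); axes as the dish.
- dish_seat (a point): Where the ball's centre is when it rests at the dish's centre: on the dish's axis, 18 mm above the underside.
- ball: Bright steel ball, 24 mm diameter, 50 g, loose in the hollow of the dish and free to roll; it starts at the dish's centre and runs back there when the dish is level. Origin: the ball's centre (its axes turn as it rolls).
- chute: Brass check valve on a fixed grey base (140 x 90 mm) with a steel U-shaped loading chute on a post. Origin: underside, near the base's middle. The chute's mouth faces its -x, roughly towards the robot; x is the way the ball would run in. Chute 36 mm wide inside, floor falling 7 degrees to +x, walls 15 mm above the floor; highest point 106 mm above the origin.
- chute_mouth (a point): Middle of the chute's floor at its mouth, 50 mm to -x of the chute's origin and 90 mm above it; axes as the chute.
- hold_point (a point): Where the spout's tip (dish_lip) is to be held: 20 mm in front of the chute's mouth (to the chute's -x) and 10 mm above its floor there, with the dish's x along the chute's x; axes as the chute.
- gasket: Loose black plastic ring, 72 mm across, 16 mm high; origin at the centre of its underside. Leave alone.
- collar: Loose stepped aluminium collar, 68 mm across, 26 mm high; origin at the centre of its underside. Leave alone.
- screwdish: Small loose glass dish, 72 mm across the rim, 28 mm high; origin at the centre of its underside. Leave alone.
- brush: Loose cleaning brush, black handle, 170 mm long, lying along its x. Leave alone.

How it is judged:
On the way:
1. the dish is lifted clear of the mat in the gripper, ball at its centre (height (world z) of dish above 0.02 m and contact force between the fingers and dish above 1 N and distance between ball and dish_seat below 0.012 m), for 0.2 s.
At the end, for the whole second after the job is handed in: Dish held in the air by the gripper, still, level within 0.07 rad, clear of the chute; spout tip within 15 mm of the hold point, not below the chute floor, aligned within 0.17 rad; ball at rest within 10 mm of the dish centre; other parts within 20 mm of their places (contact force between the fingers and dish above 1 N and contact force between dish and chute below 0.1 N and height (world z) of dish above 0.06 m and distance between dish_lip and hold_point below 0.015 m and z of dish_lip in the frame of chute_mouth above 0 m and angle between the x axis of dish and the x axis of chute, either way round below 0.17 rad and angle between dish's own z axis and vertical below 0.07 rad and distance between ball and dish_seat below 0.01 m and linear speed of ball below 0.03 m/s and linear speed of dish below 0.02 m/s and distance of each of gasket, collar, screwdish, brush from where it was at the start of the episode below 0.02 m); the arm keeps its last pose, push and grip.
It fails at once if the ball rolls more than 25 mm from the dish's centre (distance between ball and dish_seat above 0.025 m).
It fails at once if the dish is tilted by more than 0.2 rad (angle between dish's own z axis and vertical above 0.2 rad).
It fails at once if the fingers touch the ball (contact force between the fingers and ball above 0.05 N).
It fails at once if the dish or the arm bumps the chute or valve (contact force between any of dish, the arm, the fingers and chute above 2 N).
It fails at once if another part on the mat is pushed away (distance of any of gasket, collar, screwdish, brush from where it was at the start of the episode above 0.02 m).
It also fails if it takes over 51 s, if anything falls off the work surface, if the arm or the gripper's body presses on something with over 40 N, if the wrist force passes 120 N, or if a joint passes its speed limit or range.

## Robot

A 6-joint arm with a two-finger parallel gripper is mounted at the origin on the work surface. World frame = base frame: x ahead of the robot, y to its left, z up, the work surface at z = 0. Lengths are in m, angles in rad, forces in N, time in s.
With the tool pointing down it reaches from about 0.275 to 0.725 m from the base axis. Payload 5.6 kg.
Tool frame: the origin (TCP) lies at the very end of the fingers, on their centre line; the grasp point (between the pads) lies 19 mm behind it; z points along the fingers, y is the line along which they close (so a half turn about z gives the same grasp; the last joint's range is limited). The gripper opens to 85 mm and grips with 20 to 120 N. Pads are 22 mm wide; open, the fingers measure 114 mm over their backs; the gripper's body (76 mm by 85 mm) begins 54 mm behind the grasp point. The pads swing forward as they close: fully open they stand 13 mm farther back than shut.
Start: joints at [1.416, 0.255, 0.108, 0, -1.424, -0.285], TCP at [0.234, 0.498, 0.231] pointing down, gripper open.
Joint ranges: [-2.95, 2.95], [-1.21, 1.97], [-1.09, 1.5], [-2.87, 1.71], [-2.94, -0.07], [-3.05, 3.05]. Speed limits (rad/s): [2.57, 2.57, 3.14, 3.14, 3.14, 3.14].

## Interface

Orientations are given as a unit quaternion [w, x, y, z].
In Python, from workcell import robot, snapshot, camera_info gives the robot as it stands (robot), with the cameras as plain functions.
- The arm moves only by the shell command python3 shift.py 'ROWS' [OPENING] [FORCE]. ROWS is a JSON list that holds a single list of rows (three levels of brackets), with 1 to 10 rows, each of 6 numbers: dx, dy, dz in a scale on which 1.0 is 0.75 m, then a rotation vector rx, ry, rz in fractions of the full range, 1 being 60 degrees; each row is the pose to reach, as a shift and turn from the pose commanded when the command began, along the tool's axes at that moment; what a row does not reach only later rows make up. A row lasts 1/8 s, in which the tool goes at most 0.0625 m and 0.188 rad, less where a joint would pass 70% of its speed; a pose out of reach is approached as far as the arm can. OPENING is the finger opening in m, set as the command begins (- or left out keeps the last). The fingers move at their own pace and stop on an object; FORCE is the grip in N (left out, the last holds). Time passes only in rows, so rows that do not move let the fingers close. It prints the time, the measured TCP pose, the force, the opening and the grip force at its end. Input that does not fit is refused with a message, and nothing moves.
- robot.get_obs(): the state, without advancing time (a new reading comes with each control period).
- snapshot(name): name is "scene" or "top" or "wrist"; returns the picture (480x640x3 uint8, red, green, blue); there is no depth.
- camera_info(name): a dict with "vertical_fov" (degrees; the focal length in pixels is half the picture's height over the tangent of half this angle, whatever the lens; pixels are square), "cx", "cy" (the principal point, pixels), "rvec" (rotation vector, rad) and "tvec" (3), from world to camera coordinates, as OpenCV has them; the wrist camera has in their place "T_tool_cam" (4x4, takes a point from camera to tool coordinates, whose origin is the TCP and whose axes are the flange's). Camera axes: x right, y down, z forward; pixel columns grow to the right and rows downward; lengths in m; the calibration is good to about 2 mm. A picture is of the moment at which its call begins: read the wrist's pose just before it. camera_info takes no time and is no camera call.
- robot.finish_job(): hands the job in; it is judged then, once.
The state is a dict: "time_s": time; "q": joint angles; "qvel": joint speeds; "effort": joint torques, N m; "ee_pos": TCP position; "orientation": TCP orientation; "contact_force": force on the tool from outside, world axes, zero at the start; "torque": the same for the moment, N m; "gripper_width": finger opening in m; "gripper_force": force on a finger pad.
Only numpy, scipy, OpenCV 4.12 (cv2) and the standard library are available. Lean on these libraries where they do the work, as an engineer would, in place of code of your own. Each camera call takes 0.05 s, during which the arm holds its last target. There are 200 camera calls.

## Working session

There is one attempt and no reset: what is moved stays moved. The work goes in short steps, Python scripts to look and compute and a shell command to move; the robot and the scene stay as the last step left them, time stands still between calls to the robot, and variables do not carry over. Pictures are saved under pics/ and viewed, at most 10 in all, crops included, and the job is handed in when it is done.

```bash
ls; mkdir -p pics
python3 - <<'E'
from workcell import robot, snapshot, camera_info
import cv2
for n in("scene","top","wrist"):
    o=robot.get_obs(); im=snapshot(n); cv2.imwrite(f"pics/{n}0.png",im[:,:,::-1]); print(n,camera_info(n))
print(o)
E
```

```text
pics
shift.py
workcell.py
scene {'vertical_fov': 44.01594894043433, 'cx': 314.0865500031032, 'cy': 236.76064860728044, 'rvec': array([ 1.05624235,  2.18348213, -1.20891152]), 'tvec': array([ 0.27429546, -0.18157508,  1.48878065])}
top {'vertical_fov': 43.854478305382855, 'cx': 325.4669662444381, 'cy': 244.2272318129076, 'rvec': array([ 2.20398562, -2.19490345,  0.09434805]), 'tvec': array([0.05964078, 0.5780503 , 1.04636314])}
wrist {'vertical_fov': 68.59922265712892, 'cx': 320.967770071494, 'cy': 240.69760195080843, 'T_tool_cam': array([[ 6.97001717e-04, -9.57858071e-01, -2.87241066e-01,
         7.15906495e-02],
       [ 9.99999479e-01,  4.53533079e-04,  9.14148653e-04,
         1.89723256e-04],
       [-7.45351340e-04, -2.87241554e-01,  9.57857888e-01,
        -1.42903332e-01],
       [ 0.00000000e+00,  0.00000000e+00,  0.00000000e+00,
         1.00000000e+00]])}
{'time_s': 0.1, 'q': array([ 1.41561720e+00,  2.55716249e-01,  1.07152266e-01, -3.88424867e-04,
       -1.42388236e+00, -2.84607996e-01]), 'qvel': array([-7.53935128e-04, -2.83601498e-04,  3.51397520e-03, -8.95006483e-04,
       -1.04090831e-03, -3.50478009e-05]), 'effort': array([-2.40944311e-03, -3.87603092e+01,  2.38474935e+01,  5.37790373e+00,
       -3.77084099e-03, -2.81207015e-06]), 'ee_pos': array([0.23393358, 0.49730332, 0.23048363]), 'orientation': array([ 8.35704696e-04,  9.75914086e-01, -2.18153568e-01, -1.38341933e-04]), 'contact_force': array([-0.87991116,  0.50589879,  0.11637227]), 'torque': array([-0.04087326,  0.02462462, -0.03958908]), 'gripper_force': 0.0, 'gripper_width': 0.08566020849262362}
```

View pics/top0.png

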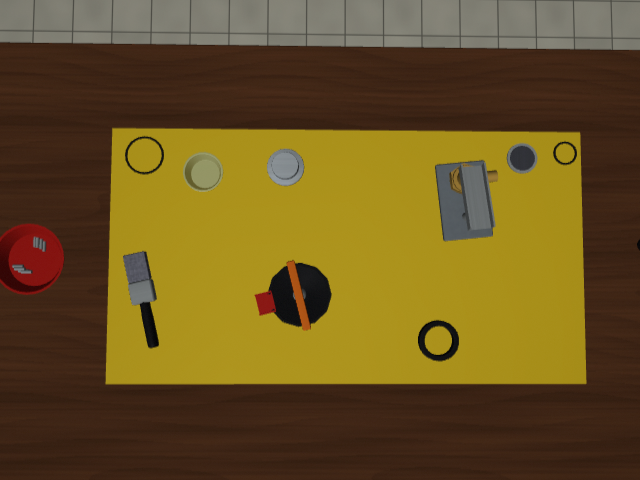

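View pics/scene0.png

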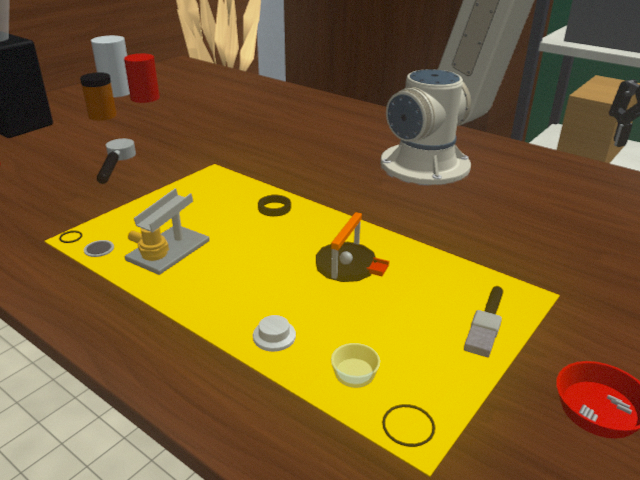

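The top view shows the dish near (300,295), with the spout to the left at (265,303) and the chute near (478,196). The scene view shows the dish at (345,260) and the chute at (165,210). I'll enlarge both.

Run:
```python
import cv2,numpy as np
t=cv2.imread("pics/top0.png");s=cv2.imread("pics/scene0.png")
def c(im,x,y,w,h): return cv2.resize(im[y:y+h,x:x+w],(400,300),interpolation=cv2.INTER_CUBIC)
# scale 4 each: 100x75
A=np.vstack([np.hstack([c(t,245,255,100,75),c(t,420,155,100,75)]),np.hstack([c(s,300,210,100,75),c(s,120,190,100,75)])])
cv2.imwrite("pics/crop1.png",A)
```

```text
(no output)
```

View pics/crop1.png

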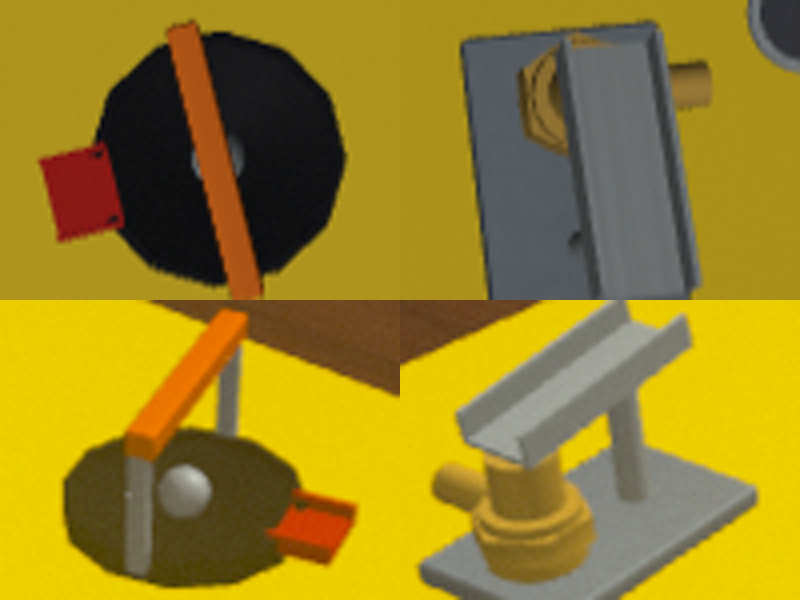

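Crop readings in the top view: bar ends at (290.7,261.5) and (306.5,329), spout tip at about (257.5,305). The chute mouth runs past the lower edge of the crop, so I'll crop again around it and its base.

```bash
python3 - <<'E'
import cv2,numpy as np
t=cv2.imread("pics/top0.png");s=cv2.imread("pics/scene0.png")
def c(im,x,y,w,h): return cv2.resize(im[y:y+h,x:x+w],None,fx=8,fy=8,interpolation=cv2.INTER_CUBIC)
A=np.hstack([np.vstack([c(t,455,210,50,37),c(t,285,310,50,37)]),np.vstack([c(s,165,185,50,37),c(s,325,205,50,37)])])
cv2.imwrite("pics/crop2.png",A)
E
cat > h.py <<'E'
from workcell import robot, snapshot, camera_info
import cv2,numpy as np
from scipy.spatial.transform import Rotation as R
from scipy.optimize import least_squares
class Cam:
    def __init__(s,n,obs=None):
        i=camera_info(n); f=240/np.tan(np.radians(i["vertical_fov"]/2))
        s.K=np.array([[f,0,i["cx"]],[0,f,i["cy"]],[0,0,1]])
        if n=="wrist":
            T=np.eye(4); w,x,y,z=obs["orientation"]; T[:3,:3]=R.from_quat([x,y,z,w]).as_matrix(); T[:3,3]=obs["ee_pos"]
            E=np.linalg.inv(T@i["T_tool_cam"]); s.R,s.t=E[:3,:3],E[:3,3]
        else: s.R=cv2.Rodrigues(i["rvec"])[0]; s.t=i["tvec"]
    def P(s): return s.K@np.c_[s.R,s.t]
    def proj(s,X): p=(s.K@(s.R@np.atleast_2d(X).T+s.t[:,None])).T; return p[:,:2]/p[:,2:]
    def atz(s,px,z):
        d=s.R.T@np.linalg.inv(s.K)@np.array([*px,1]); c=-s.R.T@s.t; return c+d*(z-c[2])/d[2]
def tri(c1,p1,c2,p2):
    X=cv2.triangulatePoints(c1.P(),c2.P(),np.float64(p1),np.float64(p2)); return X[:3,0]/X[3,0]
E
python3 - <<'E'
from h import *
t=Cam("top");print("cams",-t.R.T@t.t)
for n,p,z in[("bar a",(290.7,261.5),.084),("bar b",(306.5,329),.084),("tip",(257.5,305),.02),("base",(436,165),.01)]: print(n,t.atz(p,z).round(4))
E
```

```text
cams [0.50984158 0.08517008 1.07952889]
bar a [0.5444 0.1214 0.084 ]
bar b [0.4326 0.0944 0.084 ]
tip [0.4696 0.1817 0.02  ]
base [ 0.7238 -0.139   0.01  ]
```

View pics/crop2.png

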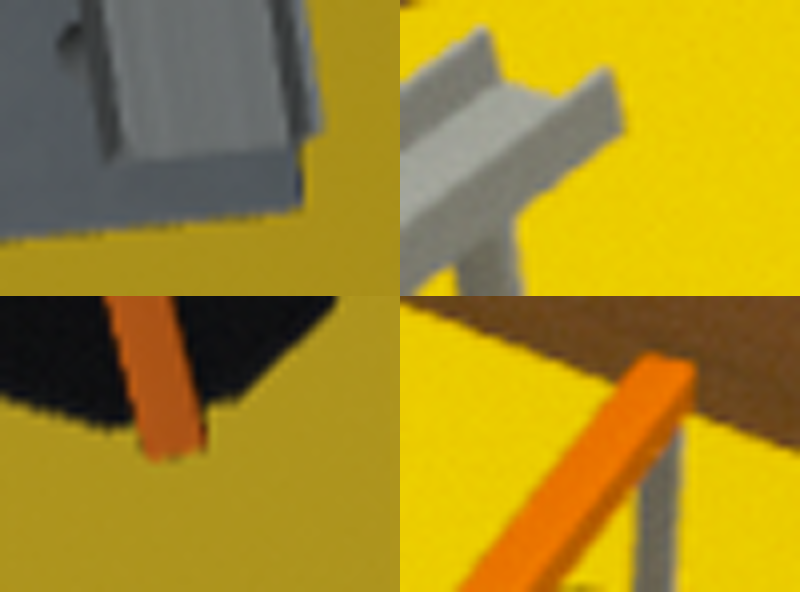

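The mouth's floor edge in the top view runs from (470,230) to (491,228.4). In the scene view the mouth's wall tops are at (176,188.5) and (190.5,193.3), and the inner-left floor corner is at (177.8,195.6). The bar's top-face ends in the scene view are at (359,213.1) and (335.4,243.6), and in the top view at (290.7,261.5) and (307.5,329.7).

Run:
```python
from h import *
t=Cam("top");s=Cam("scene")
a=tri(t,(290.7,261.5),s,(335.4,243.6));b=tri(t,(307.5,329.7),s,(359,213.1))
print("bar",a,b,(a+b)/2,np.linalg.norm(a-b)); d=a-b
print("yaw of dish x (bar dir+90)",np.degrees(np.arctan2(d[1],d[0]))+90)
for n,p,q in [("floorL",(470,230),(177.8,195.6)),]: print(n,tri(t,p,s,q))
print("floor z.09",t.atz((470,230),.09),t.atz((491,228.4),.09),t.atz((480.5,229.2),.09))
print(s.proj(t.atz((480.5,229.2),.09)),s.proj(t.atz((470,230),.09)),s.proj(t.atz((491,228.4),.09)))
d=t.atz((470,230),.09)-t.atz((491,228.4),.09);print("chute yaw",np.degrees(np.arctan2(d[1],d[0]))-90)
b1,b2=t.atz((492.7,236.2),.01),t.atz((443.5,240.5),.01); d=b2-b1; print("base yaw",np.degrees(np.arctan2(d[1],d[0]))-90,np.linalg.norm(d))
d=t.atz((436,165),.01)-t.atz((443.5,240.5),.01);print("base side yaw",np.degrees(np.arctan2(d[1],d[0])),np.linalg.norm(d))
o=robot.get_obs();w,x,y,z=o["orientation"];print(R.from_quat([x,y,z,w]).as_matrix().round(3))
```

```text
bar [0.54349924 0.12261858 0.08428632] [0.43064143 0.09399217 0.08400513] [0.48707034 0.10830538 0.08414572] 0.11643211320905034
yaw of dish x (bar dir+90) 104.23291194567007
floorL [ 0.60680645 -0.18539794  0.09871631]
floor z.09 [ 0.59822749 -0.17847043  0.09      ] [ 0.60110973 -0.21391008  0.09      ] [ 0.59966792 -0.19618179  0.09      ]
[[184.04365521 197.62479346]] [[190.84321648 200.09027523]] [[177.33575871 195.19254881]]
chute yaw 4.6495220119466865
base yaw 5.262720149809411 0.08995303912612868
base side yaw 5.1617162971787565 0.13831569890649226
[[ 0.905 -0.426 -0.001]
 [-0.426 -0.905 -0.001]
 [ 0.     0.001 -1.   ]]
```

The rows are not in the units I measure in: shifts go in shares of 0.75 m and turns go in shares of 60 degrees. I convert before sending: 0.395 m / 0.75 = 0.5267, 0.23 m / 0.75 = 0.3067, -0.688 rad / 1.0472 = -0.657.

```bash
python3 shift.py '[[[0.04, 0.0267, 0, 0, 0, -0.0573], [0.1067, 0.0667, 0, 0, 0, -0.1337], [0.1733, 0.1067, 0, 0, 0, -0.2292], [0.24, 0.1467, 0, 0, 0, -0.3247], [0.3067, 0.1867, 0, 0, 0, -0.4202], [0.3733, 0.2333, 0, 0, 0, -0.5157], [0.44, 0.2733, 0, 0, 0, -0.5921], [0.4933, 0.3067, 0, 0, 0, -0.6303], [0.52, 0.32, 0, 0, 0, -0.657], [0.5267, 0.3253, 0, 0, 0, -0.657]]]' 0.085 && python3 shift.py '[[[0, 0, 0, 0, 0, 0], [0, 0, 0, 0, 0, 0], [0, 0, 0, 0, 0, 0]]]'
python3 - <<'E'
from h import *
o=robot.get_obs();im=snapshot("wrist");c=Cam("wrist",o)
d=np.array([.1129,.0286,0])/.1164
m=np.array([.4871,.1083,.084])
print(o["ee_pos"],c.proj(m),c.proj(m+d*.059),c.proj(m-d*.059))
w,x,y,z=o["orientation"];print(R.from_quat([x,y,z,w]).as_matrix().round(4),o["q"])
cv2.imwrite("pics/w1.png",im[:,:,::-1])
E
```

```text
time_s: 1.4
ee_pos: [0.488, 0.1076, 0.2307]
orientation: [0.0, 0.992, 0.123, -0.001]
contact_force: [-0.6, 0.4, -0.4]
gripper_width: 0.085
gripper_force: 0.0
time_s: 1.78
ee_pos: [0.4873, 0.1094, 0.2314]
orientation: [-0.0, 0.992, 0.124, 0.0]
contact_force: [-0.7, -0.7, 1.3]
gripper_width: 0.0845
gripper_force: 0.0
[0.48733163 0.10941771 0.23138921] [[322.93851403 223.95264389]] [[323.20087705 152.36632657]] [[322.70434848 287.84522095]]
[[ 9.691e-01  2.468e-01  1.000e-04]
 [ 2.468e-01 -9.691e-01  2.000e-04]
 [ 2.000e-04 -1.000e-04 -1.000e+00]] [ 5.35073581e-01  1.54560077e-01 -1.89389591e-02 -8.97300782e-05
 -1.39710202e+00  1.28509438e+00]
```

View pics/w1.png

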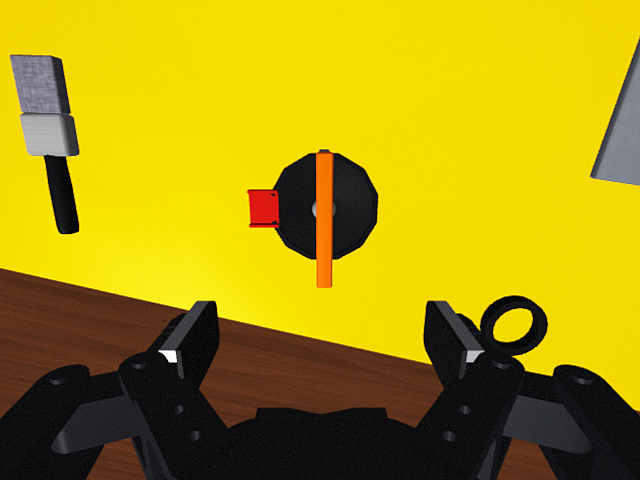

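The wrist view agrees with the measurement: the bar runs vertically at column 324, rows 152–287, against a prediction of 323 and 152–288. The spout is on the left at (263,208). Next I descend and grip.

Scaled: 0.173 m / 0.75 = 0.2307, 0.05 m / 0.75 = 0.0667.

```bash
python3 shift.py '[[[0, 0.0013, 0.0267, 0, 0, 0], [0, 0.0013, 0.0667, 0, 0, 0], [0, 0.0013, 0.1067, 0, 0, 0], [0, 0.0013, 0.1467, 0, 0, 0], [0, 0.0013, 0.18, 0, 0, 0], [0, 0.0013, 0.2067, 0, 0, 0], [0, 0.0013, 0.2227, 0, 0, 0], [0, 0.0013, 0.2307, 0, 0, 0], [0, 0.0013, 0.2307, 0, 0, 0], [0, 0.0013, 0.2307, 0, 0, 0]]]' 0.085 && python3 shift.py '[[[0, 0, 0, 0, 0, 0], [0, 0, 0, 0, 0, 0], [0, 0, 0, 0, 0, 0], [0, 0, 0, 0, 0, 0], [0, 0, 0, 0, 0, 0]]]' 0.03 30 && python3 shift.py '[[[0, 0, 0, 0, 0, 0], [0, 0, 0, 0, 0, 0], [0, 0, 0, 0, 0, 0], [0, 0, 0, 0, 0, 0], [0, 0, 0, 0, 0, 0], [0, 0, 0, 0, 0, 0]]]' 0.018 30 &&  python3 shift.py '[[[0, 0, 0, 0, 0, 0], [0, 0, 0, 0, 0, 0], [0, 0, 0, 0, 0, 0], [0, 0, 0, 0, 0, 0], [0, 0, 0, 0, 0, 0], [0, 0, 0, 0, 0, 0]]]' 0.0 50
```

```text
time_s: 3.08
ee_pos: [0.4884, 0.108, 0.059]
orientation: [-0.0, 0.992, 0.124, 0.001]
contact_force: [1.1, -0.1, 0.6]
gripper_width: 0.0847
gripper_force: 0.0
time_s: 3.7
ee_pos: [0.4879, 0.1077, 0.0583]
orientation: [0.0, 0.992, 0.124, -0.0]
contact_force: [-0.5, -0.7, 0.2]
gripper_width: 0.0298
gripper_force: 0.0
time_s: 4.45
ee_pos: [0.4879, 0.1077, 0.0583]
orientation: [0.0, 0.992, 0.124, -0.0]
contact_force: [0.5, -0.2, 0.5]
gripper_width: 0.0178
gripper_force: 0.0
time_s: 5.2
ee_pos: [0.4879, 0.1077, 0.0583]
orientation: [0.0, 0.992, 0.124, 0.0]
contact_force: [-0.4, -1.7, -0.6]
gripper_width: 0.0132
gripper_force: 51.5
```

Scaled: -0.03 m / 0.75 = -0.04, -0.02 m / 0.75 = -0.0267.

```bash
python3 shift.py '[[[0, 0, -0.0013, 0, 0, 0], [0, 0, -0.004, 0, 0, 0], [0, 0, -0.008, 0, 0, 0], [0, 0, -0.0133, 0, 0, 0], [0, 0, -0.02, 0, 0, 0], [0, 0, -0.0267, 0, 0, 0], [0, 0, -0.0333, 0, 0, 0], [0, 0, -0.0373, 0, 0, 0], [0, 0, -0.04, 0, 0, 0], [0, 0, -0.04, 0, 0, 0]]]'
python3 - <<'E'
from h import *
o=robot.get_obs();im=snapshot("wrist");s=snapshot("scene");print(o["q"],o["ee_pos"])
z=lambda a:cv2.resize(a,(400,600),interpolation=cv2.INTER_CUBIC)
cv2.imwrite("pics/w2.png",np.hstack([cv2.resize(im[100:480,193:447],(400,600)),z(s[180:330,290:390])])[:,:,::-1])
E
```

```text
time_s: 6.45
ee_pos: [0.4879, 0.1078, 0.0884]
orientation: [-0.0, 0.992, 0.124, 0.0]
contact_force: [0.2, -0.1, -2.5]
gripper_width: 0.0133
gripper_force: 51.1
[ 5.31509683e-01  2.50607722e-01 -2.78118907e-01 -2.35817604e-05
 -1.04193222e+00  1.28752617e+00] [0.48793629 0.1077797  0.08835392]
```

View pics/w2.png

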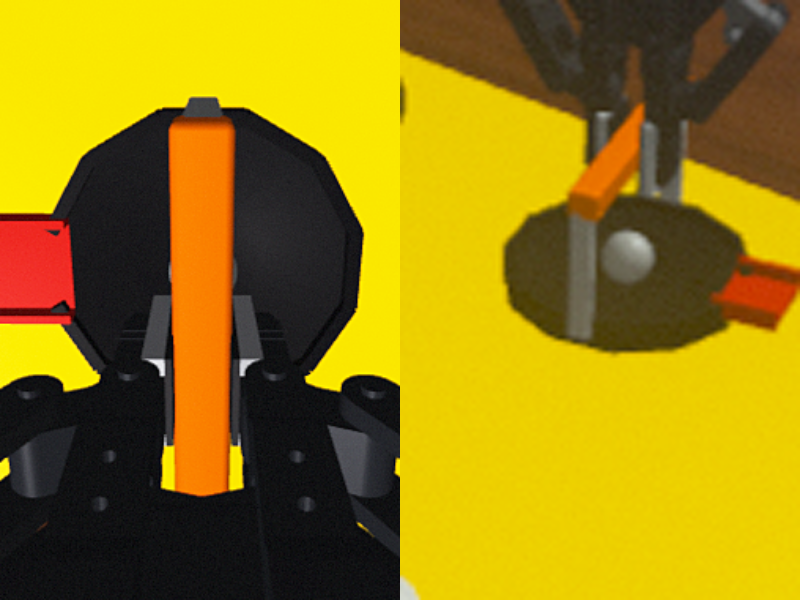

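The wrist crop shows the dish level in the gripper and the ball behind the bar at the centre. The scene crop shows the dish off the mat with the ball centred. Next I raise it and start the turn.

Scaled: -0.056 m / 0.75 = -0.0747, -0.053 m / 0.75 = -0.0707, 0.09 rad / 1.0472 = 0.0859.

```bash
python3 shift.py '[[[0, 0, -0.0027, 0, 0, 0.0095], [0, 0, -0.008, 0, 0, 0.0382], [0, 0, -0.016, 0, 0, 0.0859], [0, 0, -0.0267, 0, 0, 0.1528], [0, 0, -0.04, 0, 0, 0.2292], [0, 0, -0.0533, 0, 0, 0.3056], [0, 0, -0.064, 0, 0, 0.3724], [0, 0, -0.0707, 0, 0, 0.4202], [0, 0, -0.0747, 0, 0, 0.4488], [0, 0, -0.0747, 0, 0, 0.4584]]]' && python3 shift.py '[[[0, 0, 0, 0, 0, 0.0095], [0, 0, 0, 0, 0, 0.0477], [0, 0, 0, 0, 0, 0.1146], [0, 0, 0, 0, 0, 0.2101], [0, 0, 0, 0, 0, 0.3056], [0, 0, 0, 0, 0, 0.4011], [0, 0, 0, 0, 0, 0.4775], [0, 0, 0, 0, 0, 0.5348], [0, 0, 0, 0, 0, 0.5634], [0, 0, 0, 0, 0, 0.573]]]' && python3 shift.py '[[[0, 0, 0, 0, 0, 0.0095], [0, 0, 0, 0, 0, 0.0477], [0, 0, 0, 0, 0, 0.1146], [0, 0, 0, 0, 0, 0.2101], [0, 0, 0, 0, 0, 0.3056], [0, 0, 0, 0, 0, 0.4106], [0, 0, 0, 0, 0, 0.5061], [0, 0, 0, 0, 0, 0.573], [0, 0, 0, 0, 0, 0.6112], [0, 0, 0, 0, 0, 0.6207]]]'
python3 - <<'E'
from h import *
o=robot.get_obs();w,x,y,z=o["orientation"];M=R.from_quat([x,y,z,w]).as_matrix();print(M.round(4),o["q"])
u=np.array([np.cos(np.radians(5.1)),np.sin(np.radians(5.1)),0]);m=np.array([.5997,-.1962,.09])
g=m-.097*u; tgt=np.array([g[0],g[1],.1443])
print(tgt,"tool",M.T@(tgt-o["ee_pos"]),"via x-0.04",M.T@(tgt-.04*u-o["ee_pos"]),"dish yaw",np.degrees(np.arctan2(-M[1,1],-M[0,1])))
E
```

```text
time_s: 7.8
ee_pos: [0.488, 0.1078, 0.1445]
orientation: [-0.0, 0.993, -0.116, 0.0]
contact_force: [0.2, -0.0, -2.3]
gripper_width: 0.0135
gripper_force: 51.1
time_s: 9.05
ee_pos: [0.4879, 0.1077, 0.1442]
orientation: [0.0, 0.915, -0.404, -0.0]
contact_force: [0.7, 1.1, -3.2]
gripper_width: 0.013
gripper_force: 51.1
time_s: 10.3
ee_pos: [0.4879, 0.1077, 0.1443]
orientation: [0.0, 0.738, -0.675, -0.0]
contact_force: [0.3, 0.5, -2.2]
gripper_width: 0.0129
gripper_force: 51.1
[[ 0.0889 -0.996  -0.    ]
 [-0.996  -0.0889 -0.    ]
 [ 0.      0.     -1.    ]] [ 5.31488388e-01  2.01745613e-01 -1.87120447e-01 -2.80417430e-06
 -1.18194766e+00 -4.42480767e-01]
[ 0.50308402 -0.20482275  0.1443    ] tool [ 3.12677501e-01  1.26661138e-02 -1.83437594e-05] via x-0.04 [ 3.12677710e-01  5.26661138e-02 -1.76705063e-05] dish yaw 5.099700106617235
```

Scaled: 0.078 m / 0.75 = 0.104, 0.04 m / 0.75 = 0.0533.

```bash
python3 shift.py '[[[0.0027, 0.0013, 0, 0, 0, 0], [0.0093, 0.004, 0, 0, 0, 0], [0.0213, 0.008, 0, 0, 0, 0], [0.0373, 0.0133, 0, 0, 0, 0], [0.0533, 0.0187, 0, 0, 0, 0], [0.0693, 0.024, 0, 0, 0, 0], [0.0853, 0.0293, 0, 0, 0, 0], [0.0973, 0.0333, 0, 0, 0, 0], [0.1027, 0.0347, 0, 0, 0, 0], [0.104, 0.0347, 0, 0, 0, 0]]]' && python3 shift.py '[[[0.0027, 0.0013, 0, 0, 0, 0], [0.0093, 0.004, 0, 0, 0, 0], [0.0213, 0.008, 0, 0, 0, 0], [0.0373, 0.0133, 0, 0, 0, 0], [0.0533, 0.0187, 0, 0, 0, 0], [0.0693, 0.024, 0, 0, 0, 0], [0.0853, 0.0293, 0, 0, 0, 0], [0.0973, 0.0333, 0, 0, 0, 0], [0.1027, 0.0347, 0, 0, 0, 0], [0.104, 0.0347, 0, 0, 0, 0]]]' && python3 shift.py '[[[0.0027, 0, 0, 0, 0, 0], [0.0093, 0, 0, 0, 0, 0], [0.0213, 0, 0, 0, 0, 0], [0.0373, 0, 0, 0, 0, 0], [0.0533, 0, 0, 0, 0, 0], [0.0693, 0, 0, 0, 0, 0], [0.0853, 0, 0, 0, 0, 0], [0.0973, 0, 0, 0, 0, 0], [0.1027, 0, 0, 0, 0, 0], [0.104, 0, 0, 0, 0, 0]]]' && python3 shift.py '[[[0.0027, 0, 0, 0, 0, 0], [0.0093, 0, 0, 0, 0, 0], [0.0213, 0, 0, 0, 0, 0], [0.0373, 0, 0, 0, 0, 0], [0.0533, 0, 0, 0, 0, 0], [0.0693, 0, 0, 0, 0, 0], [0.0853, 0, 0, 0, 0, 0], [0.0973, 0, 0, 0, 0, 0], [0.1027, 0, 0, 0, 0, 0], [0.104, 0, 0, 0, 0, 0]]]'
python3 - <<'E'
from h import *
o=robot.get_obs();im=snapshot("top");s=snapshot("scene");print(o["ee_pos"])
z=lambda a:cv2.resize(a,(400,600),interpolation=cv2.INTER_CUBIC)
cv2.imwrite("pics/c3.png",np.hstack([z(im[190:340,430:530]),z(s[120:270,150:250])])[:,:,::-1])
cv2.imwrite("pics/top3.png",im[:,:,::-1])
E
```

```text
time_s: 11.55
ee_pos: [0.469, 0.0276, 0.1443]
orientation: [-0.0, 0.738, -0.675, 0.0]
contact_force: [-0.2, 0.1, -2.5]
gripper_width: 0.0132
gripper_force: 51.1
time_s: 12.8
ee_pos: [0.45, -0.0524, 0.1443]
orientation: [-0.0, 0.738, -0.675, 0.0]
contact_force: [1.0, 0.6, -2.3]
gripper_width: 0.0128
gripper_force: 51.1
time_s: 14.05
ee_pos: [0.4569, -0.1301, 0.1442]
orientation: [-0.0, 0.738, -0.675, -0.0]
contact_force: [0.3, -0.9, -2.7]
gripper_width: 0.0132
gripper_force: 51.1
time_s: 15.3
ee_pos: [0.4638, -0.2078, 0.1442]
orientation: [-0.0, 0.738, -0.675, -0.0]
contact_force: [-0.4, -0.3, -3.1]
gripper_width: 0.013
gripper_force: 51.1
[ 0.4638365  -0.20778707  0.14420782]
```

View pics/c3.png

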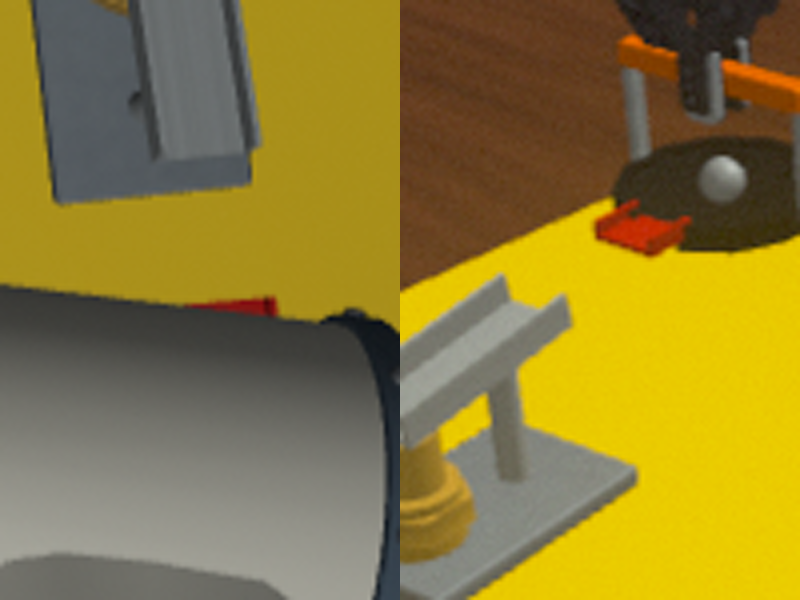

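The ball is still centred. The spout is about 60 mm short of the mouth and lined up with it. Final approach.

Scaled: -0.0395 m / 0.75 = -0.0527, -0.039 m / 0.75 = -0.052.

```bash
python3 shift.py '[[[0, -0.0013, 0, 0, 0, 0], [0, -0.0053, 0, 0, 0, 0], [0, -0.012, 0, 0, 0, 0], [0, -0.02, 0, 0, 0, 0], [0, -0.028, 0, 0, 0, 0], [0, -0.036, 0, 0, 0, 0], [0, -0.0427, 0, 0, 0, 0], [0, -0.048, 0, 0, 0, 0], [0, -0.052, 0, 0, 0, 0], [0, -0.0527, 0, 0, 0, 0]]]' && python3 shift.py '[[[0, 0, 0, 0, 0, 0], [0, 0, 0, 0, 0, 0], [0, 0, 0, 0, 0, 0], [0, 0, 0, 0, 0, 0]]]'
python3 - <<'E'
from h import *
o=robot.get_obs();im=snapshot("top");s=snapshot("scene");print(o["ee_pos"])
z=lambda a:cv2.resize(a,(400,600),interpolation=cv2.INTER_CUBIC)
cv2.imwrite("pics/c4.png",np.hstack([z(im[210:270,460:500]),z(s[150:240,160:220])])[:,:,::-1])
t=Cam("top");sc=Cam("scene");u=np.array([np.cos(np.radians(5.1)),np.sin(np.radians(5.1)),0]);v=np.array([-u[1],u[0],0])
lip=np.array([o["ee_pos"][0],o["ee_pos"][1],.100])+.077*u
m=np.array([.5997,-.1962,.09])
for n,p in[("lipL",lip+.018*v),("lipR",lip-.018*v),("mL",m+.018*v),("mR",m-.018*v)]:
    a=t.proj(p)[0];b=sc.proj(p)[0];print(n,"crop top",(a-[460,210])*10,"crop scene",(b-[160,150])*[400/60,600/90]+[400,0])
E
```

```text
time_s: 16.65
ee_pos: [0.5033, -0.2041, 0.1442]
orientation: [0.0, 0.738, -0.675, -0.0]
contact_force: [0.1, 0.1, -3.4]
gripper_width: 0.0132
gripper_force: 51.1
time_s: 17.15
ee_pos: [0.5032, -0.2041, 0.1443]
orientation: [-0.0, 0.738, -0.675, 0.0]
contact_force: [-1.0, 0.5, -2.0]
gripper_width: 0.0129
gripper_force: 51.1
[ 0.50316274 -0.20413363  0.14431835]
lipL crop top [122.72849096 314.88625353] crop scene [652.28757314 276.80329271]
lipR crop top [337.56949802 296.69291561] crop scene [560.4446477  245.18836397]
mL crop top [ 98.82669995 200.75265199] crop scene [606.42926939 333.97700254]
mR crop top [311.27967456 182.8759023 ] crop scene [514.56565674 301.30225748]
```

View pics/c4.png

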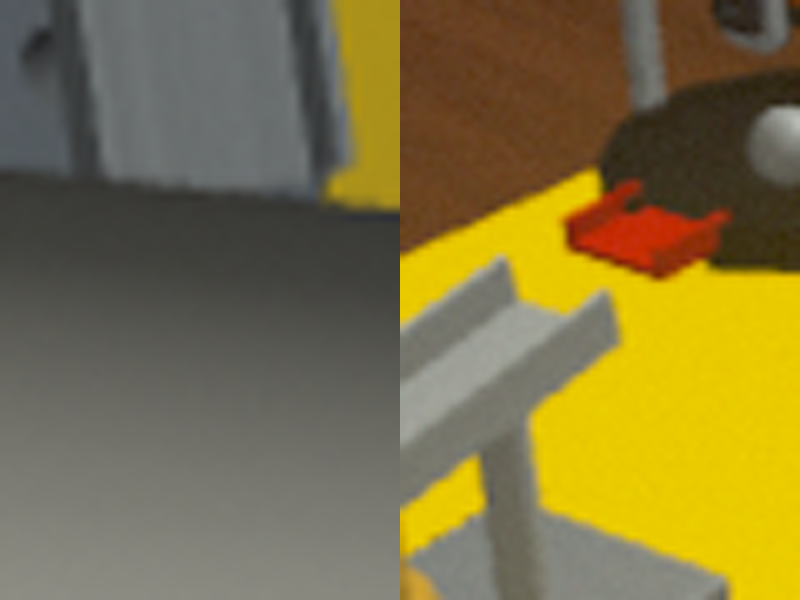

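The spout tip in the scene view spans (568,250)–(660,278) in the crop, within about 1 px of the prediction. The mouth matches too, the ball is centred and nothing touches. Handing in.

```bash
python3 shift.py '[[[0, 0, 0, 0, 0, 0], [0, 0, 0, 0, 0, 0], [0, 0, 0, 0, 0, 0], [0, 0, 0, 0, 0, 0]]]' | tail -3; python3 -c "
from workcell import robot, snapshot, camera_info
print(robot.finish_job())"
```

```text
contact_force: [0.4, 0.2, -2.9]
gripper_width: 0.0134
gripper_force: 51.1
the job is handed in; nothing more can be done
None
```

I handed the job in with the dish held level and still, its spout facing the chute mouth about 20 mm short and 10 mm above the floor (to within about 3 mm by camera) and the ball at its centre; no verdict was returned.

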